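# Comb off the tray and into its drawer

## Task

The wide-tooth comb has slid under the little wooden riser on the ceramic tray. Draw it out by its handle along the tray until all of it lies between the two sides of the open drawer and let go of it there; then take it anew from behind, push it over the tray's front edge so that it drops into the drawer below, and push the drawer fully shut. Never lift the comb clear of the tray, and leave the other toiletries standing or lying where they are.

Things in the scene. Friction and masses are not known exactly. Their poses are not given: they have to be found in the camera images.
- tray: White glazed ceramic tray unit fixed on the counter, tray surface 86 mm above it. Origin on the front edge at counter level; x points back into the tray, y left along the edge. Tray spans x 0 to 190, y -280 to +220 mm. Front edge plain and open; back and ends have a lip 10 mm wide, 12 mm high. Slab 14 mm thick; the drawer below is centred on y = -60 mm and slides out in -x under the front edge.
- drawer (a joint): How far the drawer is out, in m: 0 = fully shut, 0.115 = its stop. It starts 85 to 105 mm out. It slides stiffly (about 1.5 N of friction) and stays where left; pushing its front in +x of the tray closes it.
- drawer_in (a point): Centre of the drawer's inner floor, 18 mm above the counter, 75 mm behind the inner face of the drawer front; moves with the drawer, axes as the tray's. Inside it is 240 mm wide (y +-120 mm from here), 150 mm deep (x +-75 mm), walls 42 mm above the floor. The part out in front of the tray's edge is open from above.
- drawer_front (a point): Centre of the outer face of the drawer front, 36 mm above the counter; the white front is 262 mm wide, 12 mm thick, 6 to 66 mm above the counter. A round steel knob (22 mm diameter) stands out 18 mm in -x from its middle; the face beside it is flat. Axes as the tray's.
- comb: Black wide-tooth comb, 180 x 50 mm, 60 g, flat on the tray. Origin: centre of underside; length along y (+-90). Spine: straight edge at x = +25, 16 high, full length; teeth to -x (tips x = -25, 8 high) on y -14 to +90. Handle on y -90 to -14: x +1 to +25, 16 high. Mass centre x = +10. Starts along the tray, spine to the back, 35 to 70 mm of handle out on the right (-y) of the riser.
- riser: Low wooden bridge shelf fixed on the left end of the tray, 150 mm deep (x), 130 mm wide (y). Origin at its centre at tray surface level; axes as the tray's. Board 10 mm thick, top 42 mm above the tray, free height below 32 mm; 10 mm steel posts at its corners (68 mm in front of, 64 mm behind, 58 mm to each side of the origin).
- jar_riser: Bystander: glass jar with a metal lid, 52 mm diameter, 55 mm high, standing on the riser. Origin at the centre of its underside.
- jar_tray: Bystander: grey jar, 40 mm diameter, 60 mm high, standing on the right end of the tray. Origin at the centre of its underside.
- cup: Bystander: white cup, 70 mm diameter, 90 mm high, standing on the counter on one side of the drawer. Origin at the centre of its underside.
- pumice: Bystander: round grey pumice stone, 72 mm diameter, 28 mm high, on the counter on the other side of the drawer. Origin at the centre of its underside.
- mirror: Bystander: round hand mirror lying on the counter left of the tray, disc 100 mm, handle 95 mm long along -x, 8 mm thick. Origin at the centre of the disc's underside.
- toothbrush: Bystander: plastic toothbrush, 185 mm, lying on the counter on the right. Origin at its underside.
Mind the look-alikes: they are no part of the job. Of the things shaped like the comb, the black one is meant.

How it is judged:
By the outcome, as a careful person would: the job done as asked, in the order asked, and still so for the second after the job is handed in, with the robot touching nothing.
It also fails if it takes over 54 s, if anything falls off the work surface, if the arm or the gripper's body presses on something with over 40 N, if the wrist force passes 120 N, or if a joint passes its speed limit or range.

## Robot

A 7-joint arm with a two-finger parallel gripper is mounted at the origin on the work surface. World frame = base frame: x ahead of the robot, y to its left, z up, the work surface at z = 0. Lengths are in m, angles in degrees, forces in N, time in s.
With the tool pointing down it reaches from about 0.425 to 0.95 m from the base axis. Payload 4.7 kg.
Tool frame: the origin (TCP) lies midway between the tips of the shut fingers; the grasp point (between the pads) lies 19 mm behind it (bot.grip_point_offset is the distance from the TCP to the grasp point, in m); x points along the fingers, z is the direction in which the jaws open and shut, and the axes are right-handed (so a half turn about x gives the same grasp; the last joint's range is limited). The gripper opens to 87 mm and grips with 3 to 60 N. Pads are 19 mm wide; open, the fingers measure 117 mm over their backs; the gripper's body (75 mm by 190 mm) begins 51 mm behind the grasp point.
Start: joints at [70.25, 26.849, -2.785, 87.806, 1.381, 65.374, -4.715], TCP at [0.21, -0.642, 0.223] pointing down, gripper open.
Joint ranges: [-148.3, 148.3], [-19.14, 114.17], [-79.39, 73.82], [5.75, 140.21], [-59.74, 239.74], [12.07, 113.84], [-152.46, 152.46]. Speed limits (degrees/s): [147.25, 147.25, 180, 180, 180, 180, 180].

## Interface

Orientations are given as a 3x3 rotation matrix whose columns are the frame's x, y, z axes.
In Python, from workcell import bot gives the robot as it stands. The module is installed in compiled form; this text tells all that it offers.
- The arm moves only by the tool send_rows, never from a script. Its argument "deltas" is a list of rows, each a list of 3 entries, a list of its own where there are three numbers: the shift along the tool's x, y, z in mm, then the turn about the tool's x in rad, then the finger opening in mm, from 0 to 87. In form: [[[dx, dy, dz], spin, gripper], ...]. A call has exactly 8 rows; each row is the pose to reach, as a shift and turn from the pose measured when the call began, along the tool's axes at that moment; what a row does not reach only later rows make up. A row lasts 1/12 s, in which the tool goes at most 41.7 mm and 7.16 degrees, less where a joint would pass 70% of its speed; a pose out of reach is approached as far as the arm can. A call with a gripper value outside its range is refused whole. The fingers move at their own pace and stop on an object; "grip_force" is the grip in N (left out, the last holds). Time passes only in rows, so rows that repeat a pose let the fingers close, or fill a call up. It gives the time, the measured TCP pose, the force and the opening at its end, in the units of the state.
- bot.get_state(): the state, without advancing time (a new reading comes with each control period).
- bot.get_image(name): name is "side" or "top"; returns a dict with "pixels" (400x640x3 uint8, red, green, blue), "range_z" (400x640 float32, m along the optical axis (not along the pixel's ray), 0 where there is no reading), "fx", "fy", "cx", "cy" (pixels), "dist" ([k1, k2, p1, p2, k3] as OpenCV has them; the pictures are not rectified), "eye" and "attitude" of the camera in the world. Camera axes: x right, y down, z forward; pixel columns grow to the right and rows downward; lengths in m; the calibration is good to about 2 mm. A picture is of the moment at which its call begins.
- bot.sign_off(): hands the job in, once; it reports no verdict.
The state is a dict: "time_s": time; "qpos": joint angles; "qvel": joint speeds; "effort": joint torques, N m; "eef_pos": TCP position; "eef_rot": TCP orientation; "force": force on the tool from outside, world axes, zero at the start; "wrist_torque": the same for the moment, N m; "width": opening from 0.0 (shut) to 1.0 (fully open).
Only numpy, scipy, OpenCV 4.12 (cv2) and the standard library are available. Lean on these libraries where they do the work, as an engineer would, in place of code of your own. Each camera call takes 0.05 s, during which the arm holds its last target. There are 200 camera calls.

## Working session

There is one attempt and no reset: what is moved stays moved. The work goes in short steps, Python scripts to look and compute and a tool call to move; the robot and the scene stay as the last step left them, time stands still between calls to the robot, and variables do not carry over. Pictures are saved under pics/ and viewed, about 8 in all and at most 12, crops included, and the job is handed in when it is done.

Besides the shell and the picture viewer there is one more tool, called after "Emit:" as name(argument=value, ...), one argument or row to a line, values as JSON. send_rows: Moves the arm, as the interface text tells. Its arguments: {"type":"object","properties":{"deltas":{"type":"array"},"grip_force":{"type":"number"}},"required":["deltas"]}

```bash
mkdir -p pics
cat > h.py <<'E'
import numpy as np, cv2
from workcell import bot
def cloud(im):
    z=im["range_z"]; h,w=z.shape
    K=np.array([[im["fx"],0,im["cx"]],[0,im["fy"],im["cy"]],[0,0,1]])
    u,v=np.meshgrid(np.arange(w),np.arange(h))
    p=cv2.undistortPoints(np.stack([u,v],-1).reshape(-1,1,2).astype(np.float64),K,np.array(im["dist"],float)).reshape(h,w,2)
    c=np.dstack([p*z[...,None],z])
    P=c@np.array(im["attitude"]).T+np.array(im["eye"])
    P[z==0]=np.nan
    return P
def look(name,fn):
    im=bot.get_image(name); cv2.imwrite(fn,im["pixels"][...,::-1]); return im,cloud(im)
E
python3 - <<'E'
from h import *
for n in("top","side"):
    im,P=look(n,f"pics/{n}0.png"); np.save(n+"0.npy",P); print(n,im["eye"],np.round(im["attitude"],2).tolist())
s=bot.get_state(); print(s)
E
```

```text
top [ 0.29918824 -0.03226598  1.35728402] [[0.02, -0.99, 0.15], [-1.0, -0.02, -0.01], [0.01, -0.15, -0.99]]
side [ 0.45134847 -0.77811566  0.90822618] [[1.0, -0.01, 0.04], [-0.03, -0.71, 0.7], [0.02, -0.7, -0.71]]
{'time_s': 0.1, 'qpos': array([70.2496582 , 26.89130801, -2.78431238, 87.86536969,  1.38185009,
       65.37646846, -4.715843  ]), 'qvel': array([-0.09008239, -0.0097677 ,  0.01167705, -0.18132296, -0.04797699,
        0.01317145,  0.0621994 ]), 'effort': array([ 5.29245372e-04, -5.09169173e+01, -8.12998787e-02, -2.36828470e+01,
       -6.15561381e-02,  3.44794337e-02,  5.42778196e-05]), 'eef_pos': array([ 0.20948743, -0.64110882,  0.22163175]), 'eef_rot': array([[-6.12379705e-04,  9.50536511e-01,  3.10612245e-01],
       [ 1.62610197e-03,  3.10612839e-01, -9.50535123e-01],
       [-9.99998490e-01, -7.70012338e-05, -1.73588230e-03]]), 'force': array([ 0.3347147 , -1.01960753, -0.78353368]), 'wrist_torque': array([-0.03072902, -0.01815821, -0.07009384]), 'width': 0.9967818830700366}
```

View pics/top0.png

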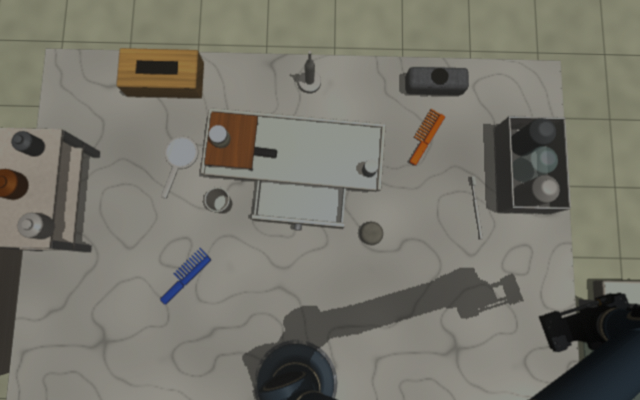

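View pics/side0.png

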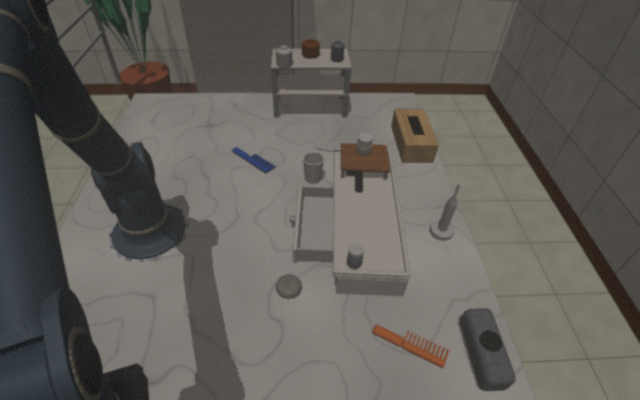

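The top view shows the tray at about (205–384, 112–190), the riser at (207–257, 112–170), the comb handle sticking out at (253–277, 148–158) and the drawer at (252–345, 180–228). The side view agrees. The cup is left of the drawer, the pumice is right of it, and the small jar is at (368, 168).

```bash
cat > scene.py <<'E'
from h import *
def rect(Q): 
    r=cv2.minAreaRect(Q[:,:2].astype(np.float32)*1000); return np.round(r[0],1),np.round(r[1],1),round(r[2],1),np.round(cv2.boxPoints(r)).tolist()
if __name__=="__main__":
    P=np.load("top0.npy"); I=cv2.imread("pics/top0.png").astype(int); Z=P[...,2]
    box=np.zeros(Z.shape,bool); box[100:240,195:395]=1
    hsv=cv2.cvtColor(I.astype(np.uint8),cv2.COLOR_BGR2HSV)
    print("heights tray",np.nanmedian(Z[135:145,290:340]),"counter",np.nanmedian(Z[250:260,150:160]),"riser",np.nanmedian(Z[150:165,215:245]))
    tr=box&(Z>.078)&(Z<.103); n,l,st,_=cv2.connectedComponentsWithStats(tr.astype(np.uint8)); k=1+st[1:,4].argmax(); 
    un=box&(Z>.078)&(Z<.14)
    n,l,st,_=cv2.connectedComponentsWithStats(un.astype(np.uint8)); k=1+st[1:,4].argmax()
    print("tray",rect(P[l==k]))
    print("riser",rect(P[box&(Z>.12)&(Z<.135)]))
    dk=box&(hsv[...,2]<70)&(Z>.09)&(Z<.115); print("comb",dk.sum(),rect(P[dk]),np.nanmedian(Z[dk]))
    b2=box.copy(); b2[:178]=0; b2[:,:248]=0;b2[:,352:]=0
    dr=b2&(Z>.045)&(Z<.072); print("drawer rim",dr.sum(),rect(P[dr]))
    for nm,(r0,r1,c0,c1,z0,z1) in dict(cup=(185,215,200,235,.08,.1),pum=(215,250,355,390,.02,.035),jt=(150,180,355,380,.138,.155),jr=(120,150,205,232,.17,.2)).items():
        m=(Z[r0:r1,c0:c1]>z0)&(Z[r0:r1,c0:c1]<z1); Q=P[r0:r1,c0:c1][m]; print(nm,len(Q),rect(Q)[:2] if len(Q) else "")
E
python3 scene.py
```

```text
heights tray 0.0849754387233973 counter -0.0004811780509879071 riser 0.1273639697404344
tray (array([644.2,  19.7]), array([501.2, 191.2]), 86.0, [[532.0, -224.0], [722.0, -237.0], [757.0, 263.0], [566.0, 276.0]])
riser (array([643.5,  22.8]), array([466.7, 150.9]), 85.7, [[551.0, -204.0], [701.0, -216.0], [736.0, 250.0], [586.0, 261.0]])
comb 205 (array([605.8, -29.7]), array([336.7,  64.3]), 87.7, [[567.0, -197.0], [631.0, -199.0], [645.0, 137.0], [581.0, 140.0]]) 0.10146979543808521
drawer rim 649 (array([486.8,   9.7]), array([277.2, 130.2]), 85.9, [[412.0, -124.0], [542.0, -133.0], [562.0, 143.0], [432.0, 153.0]])
cup 142 (array([497.6, 227.4]), array([69.3, 67.5]))
pum 395 (array([ 420. , -206.8]), array([62.2, 65.4]))
jt 148 (array([ 586.3, -188.8]), array([34.6, 35.2]))
jr 257 (array([654.3, 215.8]), array([45.3, 44.5]))
```

```bash
cat >> h.py <<'E'
A=np.radians(-3.95); X=np.array([np.cos(A),np.sin(A)]); Y=np.array([-np.sin(A),np.cos(A)])
C=np.array([.6442,.0197]); O=C-.095*X+.030*Y   # tray centre is x95,y-30
def toT(P):
    Q=P[...,:2]-O; return np.dstack([Q@X,Q@Y,P[...,2]])*1000
def toW(x,y): return O+(x*X+y*Y)/1000
def pc(v): v=v[~np.isnan(v)]; return np.round(np.percentile(v,[0,2,50,98,100]),1).tolist() if len(v) else None
E
python3 - <<'E'
from h import *
print("O",O)
for n in("top","side"):
    T=toT(np.load(n+"0.npy")); I=cv2.imread(f"pics/{n}0.png"); x,y,z=T[...,0],T[...,1],T[...,2]; dark=I.max(2)<70
    print(n)
    m=(z>78)&(z<104)&(x>-30)&(x<220)&(y>-300)&(y<240); print("tray",pc(x[m]),pc(y[m]))
    m=(z>118)&(z<134)&(x>0)&(x<200)&(y>20)&(y<240); print("riser",pc(x[m]),pc(y[m]))
    m=dark&(z>92)&(z<112)&(x>10)&(x<175)&(y>-60)&(y<150); print("comb",m.sum(),pc(x[m]),pc(y[m]),pc(z[m]))
    m=(z>58)&(z<72)&(x<-15)&(x>-140)&(y>-200)&(y<80); print("drawer",pc(x[m]),pc(y[m]))
    m=m&(abs(y+60)<90); print("front",pc(x[m]))
    m=(z>25)&(z<50)&(x<-90)&(x>-160)&(abs(y+60)<15); print("knob",pc(x[m]),pc(y[m]))
    for k,(w) in dict(cup=(-130,20,60,170,75,95),pum=(-160,-60,-330,-200,15,35),jt=(0,190,-280,-150,130,155),jr=(0,190,80,220,165,200)).items():
        m=(x>w[0])&(x<w[1])&(y>w[2])&(y<w[3])&(z>w[4])&(z<w[5]); print(k,pc(x[m]),pc(y[m]))
E
```

```text
O [0.55149225 0.0561729 ]
top
tray [-0.6, 2.3, 93.7, 186.6, 190.6] [-280.6, -271.7, -78.8, 209.1, 220.7]
riser [19.2, 21.6, 87.4, 166.7, 170.4] [75.3, 77.4, 130.9, 203.1, 206.5]
comb 184 [23.2, 65.2, 75.8, 87.5, 87.9] [16.7, 17.7, 48.6, 78.5, 85.5] [93.2, 94.8, 101.0, 106.2, 108.0]
drawer [-108.7, -108.1, -101.3, -25.5, -18.0] [-189.3, -184.1, -59.9, 65.3, 71.5]
front [-108.4, -108.1, -102.3, -96.4, -95.9]
knob [-126.4, -126.4, -116.2, -107.9, -107.7] [-74.6, -72.5, -59.3, -49.3, -48.9]
cup [-99.8, -97.3, 6.7, 19.0, 20.0] [60.1, 62.4, 129.4, 168.2, 170.0]
pum [-145.6, -143.3, -114.2, -84.4, -81.2] [-304.2, -300.7, -270.7, -241.2, -238.8]
jt [34.0, 35.4, 51.6, 68.3, 69.3] [-259.5, -258.7, -242.2, -225.6, -224.8]
jr [69.2, 70.6, 90.7, 112.6, 113.9] [143.7, 144.2, 165.8, 186.8, 188.9]
side
tray [1.1, 4.4, 100.0, 187.2, 192.1] [-284.9, -281.5, -109.1, 154.4, 215.5]
riser [20.4, 21.6, 93.5, 167.4, 170.2] [69.8, 73.3, 122.3, 196.4, 206.5]
comb 136 [44.8, 50.2, 77.0, 109.4, 160.9] [11.7, 13.4, 57.9, 102.7, 103.8] [92.0, 92.7, 99.9, 103.2, 109.2]
drawer [-107.8, -107.4, -100.1, -22.4, -15.6] [-194.5, -190.1, -90.0, 61.5, 68.3]
front [-107.8, -107.4, -101.4, -95.8, -95.6]
knob [-125.5, -125.5, -116.1, -95.7, -95.6] [-74.8, -74.3, -68.5, -57.2, -56.3]
cup [-100.1, -96.6, 4.4, 19.9, 20.0] [60.6, 62.6, 132.6, 167.7, 169.5]
pum [-143.9, -140.0, -110.9, -82.8, -80.3] [-308.6, -306.5, -280.9, -249.4, -244.1]
jt [35.3, 35.9, 52.5, 69.1, 70.0] [-264.0, -263.2, -249.5, -229.5, -226.5]
jr [70.3, 71.1, 92.0, 113.5, 114.5] [137.1, 140.5, 155.4, 184.0, 185.6]
```

```bash
cat > go.py <<'E'
import sys
from h import *
# usage: go.py trayx trayy z [jawdeg rel. to tray x]  -> tool shift mm, spin rad
def plan(x,y,z,j=0.):
    s=bot.get_state(); R=np.array(s["eef_rot"]); p=np.array(s["eef_pos"])
    d=R.T@(np.array([*toW(x,y),z])-p)*1000
    a=np.degrees(np.arctan2(R[1,2],R[0,2])); e=(np.degrees(A)+j-a+90)%180-90
    t=toT(p[None,None])[0,0]
    print("t",round(s["time_s"],2),"tcp tray",np.round(t,1),"jaw-tray",round(a-np.degrees(A),1),"F",np.round(s["force"],1),"w",round(s["width"]*87,1),"q",np.round(s["qpos"],0))
    print("shift",np.round(d,1),"spin",round(-np.radians(e),3),"tilt",np.round(R[:,0],3))
plan(*map(float,sys.argv[1:]))
E
python3 go.py 76 35 .2
```

```text
t 0.1 tcp tray [-293.2 -719.2  221.6] jaw-tray -68.0 F [ 0.3 -1.  -0.8] w 86.7 q [70. 27. -3. 88.  1. 65. -5.]
shift [  22.6  625.3 -560.4] spin -1.186 tilt [-0.001  0.002 -1.   ]
```

Emit:
send_rows(
  deltas=[
    [[0,26,-23],-0.05,87],
    [[0,52,-46],-0.1,87],
    [[0,78,-70],-0.15,87],
    [[0,104,-93],-0.2,87],
    [[0,130,-117],-0.25,87],
    [[0,156,-140],-0.3,87],
    [[0,182,-163],-0.35,87],
    [[0,208,-187],-0.4,87],
  ],
)

```text
time_s: 0.77
eef_pos: [0.3495, -0.3971, 0.2216]
eef_rot: [[-0.001, 0.753, 0.658], [0.002, 0.658, -0.753], [-1.0, 0.0, -0.002]]
force: [0.7, -0.7, 0.9]
width: 1.003
```

```bash
python3 go.py 76 35 .2
```

```text
t 0.77 tcp tray [-170.3 -466.1  221.6] jaw-tray -44.9 F [ 0.7 -0.7  0.9] w 87.2 q [ 56.  14. -14. 107.   4.  59.  -8.]
shift [  22.3  528.8 -179.3] spin -0.784 tilt [-0.001  0.002 -1.   ]
```

Emit:
send_rows(
  deltas=[
    [[0,33,-11],-0.05,87],
    [[0,66,-22],-0.1,87],
    [[0,99,-33],-0.15,87],
    [[0,132,-45],-0.2,87],
    [[0,165,-56],-0.25,87],
    [[0,200,-67],-0.3,87],
    [[0,235,-79],-0.35,87],
    [[0,270,-91],-0.4,87],
  ],
)

```text
time_s: 1.43
eef_pos: [0.4932, -0.1494, 0.2218]
eef_rot: [[-0.001, 0.436, 0.9], [0.002, 0.9, -0.436], [-1.0, 0.001, -0.002]]
force: [0.9, 0.1, 0.8]
width: 0.999
```

```bash
python3 go.py 76 35 .2
```

```text
t 1.43 tcp tray [ -44.  -209.1  221.8] jaw-tray -21.9 F [0.9 0.1 0.8] w 86.9 q [ 35.  14. -27. 108.   7.  60. -21.]
shift [ 22.  271.2  20.5] spin -0.382 tilt [-0.001  0.002 -1.   ]
```

Emit:
send_rows(
  deltas=[
    [[3,36,3],-0.05,87],
    [[6,72,6],-0.1,87],
    [[9,108,9],-0.15,87],
    [[12,144,12],-0.2,87],
    [[15,180,14],-0.25,87],
    [[18,216,17],-0.3,87],
    [[20,250,19],-0.35,87],
    [[22,271,20],-0.382,87],
  ],
)

```text
time_s: 2.1
eef_pos: [0.6299, 0.0901, 0.1994]
eef_rot: [[-0.002, 0.063, 0.998], [0.004, 0.998, -0.063], [-1.0, 0.004, -0.002]]
force: [-0.0, 0.1, -0.0]
width: 1.0
```

```bash
python3 go.py 76 35 .089
```

```text
t 2.1 tcp tray [ 75.9  39.3 199.4] jaw-tray 0.3 F [-0.   0.1 -0. ] w 87.0 q [ 12.  28. -34.  93.  17.  64. -30.]
shift [110.4  -4.7   0.3] spin 0.006 tilt [-0.002  0.004 -1.   ]
```

Emit:
send_rows(
  deltas=[
    [[20,-5,0],0.006,60],
    [[45,-5,0],0.006,60],
    [[70,-5,0],0.006,60],
    [[90,-5,0],0.006,60],
    [[100,-5,0],0.006,60],
    [[106,-5,0],0.006,60],
    [[108,-5,0],0.006,60],
    [[108,-5,0],0.006,60],
  ],
  grip_force=25,
)

```text
time_s: 2.77
eef_pos: [0.6298, 0.0857, 0.0918]
eef_rot: [[-0.001, 0.069, 0.998], [0.004, 0.998, -0.069], [-1.0, 0.004, -0.001]]
force: [-0.2, -0.2, -0.3]
width: 0.689
```

```bash
python3 go.py 76 35 .089; python3 -c "
from h import *
im,P=look('side','pics/s1.png'); cv2.imwrite('pics/s1c.png',cv2.resize(im['pixels'][100:300,250:450,::-1],None,fx=3,fy=3))"
```

```text
t 2.77 tcp tray [76.  34.8 91.8] jaw-tray -0.0 F [-0.2 -0.2 -0.3] w 59.9 q [ 10.  34. -31.  99.  21.  52. -33.]
shift [ 2.8  0.1 -0. ] spin -0.0 tilt [-0.001  0.004 -1.   ]
```

View pics/s1c.png

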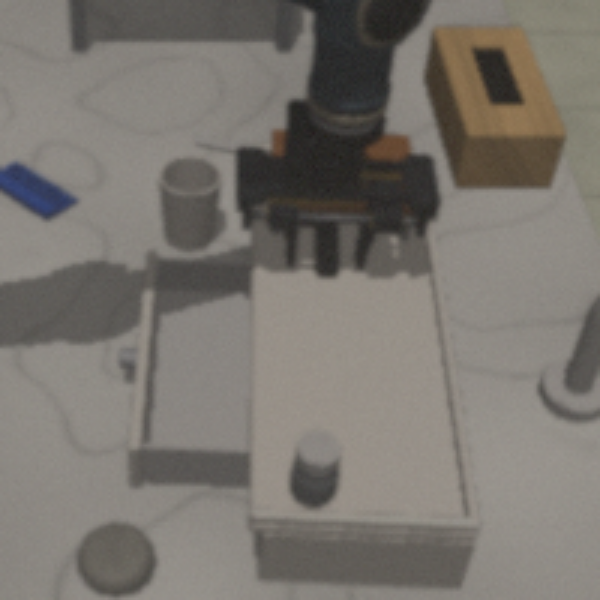

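The fingers straddle the handle: they are at crop x 290 and 365, with the handle at 325. Closing now.

Emit:
send_rows(
  deltas=[
    [[2,0,0],0,60],
    [[2,0,0],0,40],
    [[2,0,0],0,20],
    [[2,0,0],0,10],
    [[2,0,0],0,10],
    [[2,0,0],0,10],
    [[2,0,0],0,10],
    [[2,0,0],0,10],
  ],
  grip_force=25,
)

```text
time_s: 3.48
eef_pos: [0.6302, 0.0858, 0.0904]
eef_rot: [[0.0, 0.069, 0.998], [0.005, 0.998, -0.069], [-1.0, 0.005, -0.0]]
force: [-0.4, 0.2, -0.3]
width: 0.274
```

```bash
python3 go.py 76 -130 .09
```

```text
t 3.48 tcp tray [76.5 35.  90.4] jaw-tray -0.0 F [-0.4  0.2 -0.3] w 23.8 q [ 10.  34. -31.  99.  21.  52. -33.]
shift [  -0.3 -165.    -0.4] spin -0.0 tilt [ 0.     0.005 -1.   ]
```

Emit:
send_rows(
  deltas=[
    [[0,-6,0],0,10],
    [[0,-16,0],0,10],
    [[0,-28,0],0,10],
    [[0,-40,0],0,10],
    [[0,-52,0],0,10],
    [[-0.2,-64,0],0,10],
    [[-0.3,-75,0],0,10],
    [[-0.3,-83,0],0,10],
  ],
)

```text
time_s: 4.15
eef_pos: [0.6245, 0.0007, 0.0904]
eef_rot: [[0.0, 0.071, 0.997], [0.004, 0.997, -0.071], [-1.0, 0.004, 0.0]]
force: [0.9, 1.2, 0.9]
width: 0.277
```

```bash
python3 go.py 76.5 -132 .0904
```

```text
t 4.15 tcp tray [ 76.6 -50.3  90.4] jaw-tray -0.1 F [0.9 1.2 0.9] w 24.1 q [ 18.  34. -31. 101.  21.  51. -26.]
shift [ -0.3 -81.7   0.1] spin -0.002 tilt [ 0.     0.004 -1.   ]
```

Emit:
send_rows(
  deltas=[
    [[0,-8,0],0,10],
    [[0,-20,0],0,10],
    [[0,-32,0],0,10],
    [[0,-45,0],0,10],
    [[-0.2,-58,0],0,10],
    [[-0.3,-70,0],0,10],
    [[-0.3,-79,0],0,10],
    [[-0.3,-82,0],0,10],
  ],
)

```text
time_s: 4.82
eef_pos: [0.6186, -0.0836, 0.0904]
eef_rot: [[0.0, 0.074, 0.997], [0.003, 0.997, -0.074], [-1.0, 0.003, 0.0]]
force: [-1.0, 0.7, 2.2]
width: 0.27
```

```bash
python3 go.py 76.5 -132 .0904
cat > comb.py <<'E'
import sys
from h import *
n=sys.argv[1]
im,P=look("top",f"pics/t{n}.png"); T=toT(P); x,y,z=T[...,0],T[...,1],T[...,2]
dark=im["pixels"].max(2)<70
m=dark&(z>88)&(z<108)&(x>-10)&(x<188)&(y>-225)&(y<72)
Q=np.stack([x[m],y[m]],1).astype(np.float32); print(m.sum(),pc(x[m]),pc(y[m]),cv2.minAreaRect(Q) if len(Q) else "")
r=cv2.resize(im["pixels"][95:245,190:400,::-1],None,fx=3.5,fy=3.5); cv2.imwrite(f"pics/t{n}c.png",r)
E
python3 comb.py 2
```

```text
t 4.82 tcp tray [  76.5 -134.8   90.4] jaw-tray -0.3 F [-1.   0.7  2.2] w 23.5 q [ 26.  33. -30. 101.  21.  51. -18.]
shift [ 0.   2.8 -0. ] spin -0.005 tilt [ 0.     0.003 -1.   ]
464 [39.9, 43.1, 74.1, 88.9, 93.8] [-95.4, -92.6, -36.3, 20.0, 23.4] ((67.2253189086914, -35.616661071777344), (119.65911865234375, 51.22119140625), 87.49894714355469)
```

View pics/t2c.png

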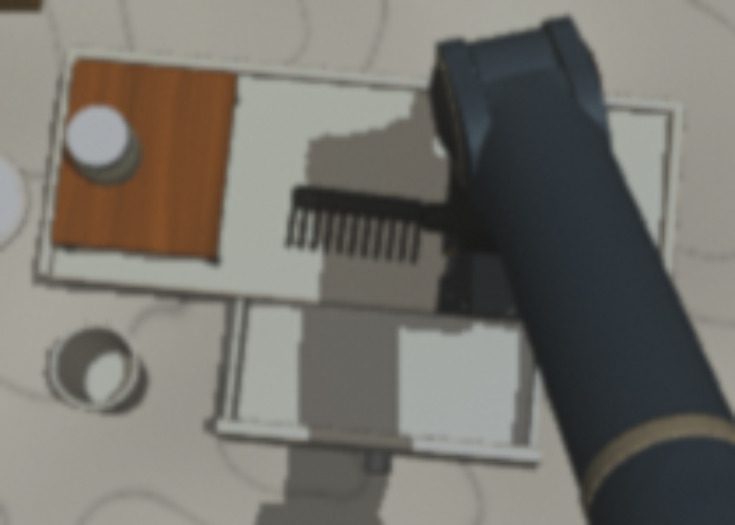

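The comb is clear of the riser, with its toothed end at crop (295, 190), tray y about 25 mm. It spans roughly y −155 to 25, and the drawer sides are at −180 and +60. I'll let go, rise and turn the jaw.

Emit:
send_rows(
  deltas=[
    [[0,2.5,0],0,10],
    [[0,2.5,0],0,30],
    [[0,2.5,0],0,60],
    [[0,2.5,0],0,60],
    [[0,2.5,0],0,60],
    [[-10,2.5,0],0,60],
    [[-35,2.5,0],0,60],
    [[-60,2.5,0],0,60],
  ],
)

```text
time_s: 5.53
eef_pos: [0.6179, -0.0809, 0.1506]
eef_rot: [[-0.002, 0.073, 0.997], [0.003, 0.997, -0.073], [-1.0, 0.003, -0.003]]
force: [0.4, -0.2, 0.4]
width: 0.662
```

```bash
python3 go.py 116 -65 .15 90;python3 go.py 116 -65 .15 -90; python3 comb.py 3
```

```text
t 5.53 tcp tray [  75.7 -132.1  150.6] jaw-tray -0.2 F [ 0.4 -0.2  0.4] w 57.6 q [ 27.  30. -32.  98.  18.  58. -16.]
shift [ 0.7 67.3 40. ] spin 1.567 tilt [-0.002  0.003 -1.   ]
t 5.53 tcp tray [  75.7 -132.1  150.6] jaw-tray -0.2 F [ 0.4 -0.2  0.4] w 57.6 q [ 27.  30. -32.  98.  18.  58. -16.]
shift [ 0.7 67.3 40. ] spin 1.567 tilt [-0.002  0.003 -1.   ]
499 [39.6, 43.0, 73.7, 90.0, 183.1] [-97.0, -89.9, -31.5, 25.0, 26.9] ((112.18763732910156, -35.97258377075195), (123.51856994628906, 143.43751525878906), 88.73326873779297)
```

Emit:
send_rows(
  deltas=[
    [[0,15,10],0.12,87],
    [[0,30,20],0.24,87],
    [[0,45,30],0.36,87],
    [[0,58,40],0.48,87],
    [[0,67,46],0.6,87],
    [[0,67,46],0.72,87],
    [[0,67,46],0.84,87],
    [[0,67,46],0.96,87],
  ],
)

```text
time_s: 6.25
eef_pos: [0.6727, -0.0163, 0.1581]
eef_rot: [[0.009, 0.861, 0.508], [0.003, 0.508, -0.861], [-1.0, 0.009, 0.002]]
force: [-0.3, -0.1, -0.7]
width: 0.998
```

```bash
python3 go.py 122 -65 .091 90
```

```text
t 6.25 tcp tray [125.9 -63.9 158.1] jaw-tray -55.5 F [-0.3 -0.1 -0.7] w 86.9 q [ 11.  31. -19.  92.  11.  59. -71.]
shift [67.1 -4.4 -1.5] spin 0.602 tilt [ 0.009  0.003 -1.   ]
```

Emit:
send_rows(
  deltas=[
    [[0,-2,-1],0.12,87],
    [[0,-3,-1],0.24,87],
    [[0,-4,-1],0.36,87],
    [[5,-4,-1],0.48,87],
    [[20,-4,-1],0.6,87],
    [[40,-4,-1],0.6,87],
    [[57,-4,-1],0.6,87],
    [[64,-4,-1],0.6,87],
  ],
)

```text
time_s: 6.92
eef_pos: [0.6679, -0.0168, 0.0921]
eef_rot: [[0.005, 0.998, -0.066], [0.003, -0.066, -0.998], [-1.0, 0.005, -0.003]]
force: [0.4, -1.0, 0.2]
width: 0.999
```

```bash
python3 go.py 104 -65 .0905 90; python3 -c "
from h import *
im,P=look('side','pics/s4.png'); cv2.imwrite('pics/s4c.png',cv2.resize(im['pixels'][120:300,270:430,::-1],None,fx=3,fy=3))"
```

```text
t 6.92 tcp tray [121.1 -64.8  92.1] jaw-tray -89.8 F [ 0.4 -1.   0.2] w 86.9 q [   5.   34.  -11.   95.    7.   51. -102.]
shift [  1.5 -17.2   0.1] spin 0.003 tilt [ 0.005  0.003 -1.   ]
```

View pics/s4c.png

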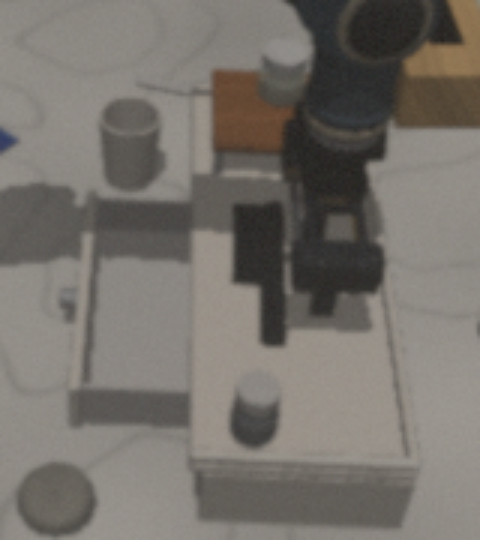

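The open fingers stand behind the spine, at crop (320, 300), with a clear gap to the comb at (260, 205–345). The comb lies fully between the drawer sides. Now pushing.

Emit:
send_rows(
  deltas=[
    [[1,-10,0],0,87],
    [[1,-20,0],0,87],
    [[1,-30,0],0,87],
    [[1,-40,0],0,87],
    [[1,-50,0],0,87],
    [[1,-60,0],0,87],
    [[1,-70,0],0,87],
    [[1,-78,0],0,87],
  ],
)

```text
time_s: 7.63
eef_pos: [0.5888, -0.0117, 0.0906]
eef_rot: [[0.005, 0.998, -0.066], [0.003, -0.066, -0.998], [-1.0, 0.004, -0.003]]
force: [0.2, 0.2, 0.2]
width: 1.003
```

```bash
python3 go.py 15 -65 .0905 90; python3 comb.py 5
```

```text
t 7.63 tcp tray [ 41.9 -65.1  90.6] jaw-tray -89.8 F [0.2 0.2 0.2] w 87.3 q [   6.   28.  -11.  107.    7.   46. -103.]
shift [ -0.  -26.9  -0.2] spin 0.003 tilt [ 0.005  0.003 -1.   ]
126 [-9.7, -9.1, 9.7, 111.4, 181.1] [-224.9, -223.5, -0.7, 26.7, 40.5] ((38.720916748046875, -73.06600952148438), (252.92959594726562, 182.2644500732422), 58.823001861572266)
```

Emit:
send_rows(
  deltas=[
    [[0,-8,0],0,87],
    [[0,-15,0],0,87],
    [[0,-22,0],0,87],
    [[0,-28,0],0,87],
    [[0,-34,0],0,87],
    [[0,-40,0],0,87],
    [[0,-44,0],0,87],
    [[0,-44,0],0,87],
  ],
)

```text
time_s: 8.35
eef_pos: [0.5421, -0.0087, 0.0901]
eef_rot: [[0.001, 0.998, -0.066], [0.002, -0.066, -0.998], [-1.0, 0.001, -0.003]]
force: [-1.1, 0.0, -1.1]
width: 0.998
```

```bash
python3 go.py 50 -65 .2 90; python3 comb.py 6;  python3 -c "
from h import *
im,P=look('side','pics/s6.png'); cv2.imwrite('pics/s6c.png',cv2.resize(im['pixels'][120:300,270:430,::-1],None,fx=3,fy=3))"
```

```text
t 8.35 tcp tray [ -4.9 -65.3  90.1] jaw-tray -89.8 F [-1.1  0.  -1.1] w 86.8 q [   6.   24.  -12.  113.    7.   44. -104.]
shift [-109.8   55.    -0.4] spin 0.003 tilt [ 0.001  0.002 -1.   ]
6 [44.5, 44.7, 50.2, 97.1, 101.8] [-224.6, -224.5, -223.5, -31.9, -10.7] ((77.4705581665039, -118.76409149169922), (221.4200439453125, 8.879597663879395), 74.99600982666016)
```

View pics/s6c.png

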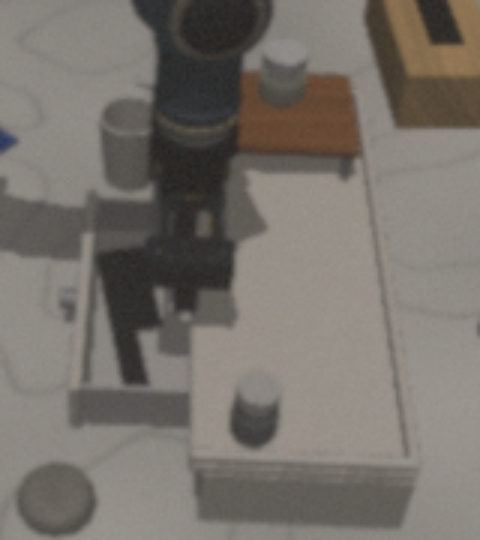

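The comb has dropped into the drawer: it lies at crop (100–155, 250–385), inside all four walls. Next I move in front of the drawer.

Emit:
send_rows(
  deltas=[
    [[-20,-5,0],0,87],
    [[-30,-20,0],0,87],
    [[-30,-40,0],0,87],
    [[-30,-60,0],0,87],
    [[-30,-80,0],0,87],
    [[-30,-100,0],0,87],
    [[-30,-115,0],0,87],
    [[-30,-120,0],0,87],
  ],
)

```text
time_s: 9.12
eef_pos: [0.4214, -0.0009, 0.1199]
eef_rot: [[0.001, 0.998, -0.066], [0.002, -0.066, -0.998], [-1.0, 0.001, -0.002]]
force: [-0.7, -0.5, 0.0]
width: 1.004
```

```bash
python3 go.py -122 -60 .036 90;  python3 -c "
from h import *
im,P=look('side','pics/s7.png'); T=toT(P); x,y,z=T[...,0],T[...,1],T[...,2]
d=(im['pixels'].max(2)<60)&(x>-98)&(x<0)&(y>-185)&(y<65)&(z>15)&(z<80)
for a in range(-180,61,20):
    k=d&(y>a)&(y<a+20); print(a,k.sum(),pc(x[k]),pc(z[k]))
m=(z>58)&(z<72)&(x<-15)&(x>-140)&(abs(y+60)<100);print('front',pc(x[m]))"
```

```text
t 9.12 tcp tray [-125.8  -65.9  119.9] jaw-tray -89.8 F [-0.7 -0.5  0. ] w 87.4 q [   7.   12.  -14.  126.    4.   42. -104.]
shift [83.9  3.8 -5.7] spin 0.003 tilt [ 0.001  0.002 -1.   ]
-180 0 None None
-160 25 [-57.5, -57.5, -48.7, -40.2, -40.2] [26.9, 28.3, 32.3, 34.6, 34.6]
-140 35 [-61.2, -61.2, -52.2, -43.5, -43.4] [29.6, 29.9, 32.9, 36.0, 36.1]
-120 32 [-67.7, -65.9, -55.8, -47.0, -46.9] [29.8, 29.8, 31.9, 36.2, 36.7]
-100 54 [-71.5, -71.2, -56.9, -30.8, -27.7] [27.9, 29.3, 32.8, 35.3, 35.6]
-80 74 [-75.6, -75.3, -51.6, -30.7, -27.8] [22.7, 25.9, 31.4, 35.2, 35.6]
-60 80 [-82.6, -79.4, -56.7, -34.2, -31.0] [24.5, 25.1, 31.5, 35.0, 35.8]
-40 76 [-86.7, -83.5, -60.5, -39.2, -37.6] [23.5, 25.2, 31.2, 35.0, 35.9]
-20 74 [-90.8, -87.7, -65.6, -42.7, -41.2] [24.9, 25.5, 31.3, 35.2, 35.7]
0 55 [-97.8, -96.9, -66.4, -45.5, -45.2] [24.2, 25.1, 30.7, 64.0, 67.2]
20 0 None None
40 0 None None
60 0 None None
front [-107.9, -107.3, -100.8, -95.7, -95.5]
```

The comb is flat in the drawer with its top at about 34 mm, and it is clear of the walls. Descending in front of the drawer, straddling the knob.

Emit:
send_rows(
  deltas=[
    [[0,0,-5],0,87],
    [[8,0,-6],0,87],
    [[24,0,-6],0,87],
    [[40,0,-6],0,87],
    [[56,0,-6],0,87],
    [[70,0,-6],0,87],
    [[80,0,-6],0,87],
    [[83,0,-6],0,87],
  ],
)

```text
time_s: 9.83
eef_pos: [0.4223, 0.0056, 0.035]
eef_rot: [[-0.001, 0.998, -0.065], [0.003, -0.065, -0.998], [-1.0, -0.001, -0.002]]
force: [-0.2, 0.1, 0.2]
width: 1.002
```

```bash
python3 go.py -22 -60 .036 90
```

```text
t 9.83 tcp tray [-125.4  -59.4   35. ] jaw-tray -89.8 F [-0.2  0.1  0.2] w 87.2 q [   4.   21.  -12.  130.    8.   30. -109.]
shift [ -1.1 103.4   1. ] spin 0.004 tilt [-0.001  0.003 -1.   ]
```

Emit:
send_rows(
  deltas=[
    [[0,6,1],0,87],
    [[0,13,1],0,87],
    [[0,21,1],0,87],
    [[0,29,1],0,87],
    [[0,37,1],0,87],
    [[0,45,1],0,87],
    [[0,53,1],0,87],
    [[0,61,1],0,87],
  ],
)

```text
time_s: 10.5
eef_pos: [0.4842, 0.0004, 0.0353]
eef_rot: [[-0.001, 0.998, -0.065], [0.002, -0.065, -0.998], [-1.0, -0.001, -0.002]]
force: [-1.5, -1.0, 1.3]
width: 1.001
```

```bash
python3 go.py -22 -60 .036 90
```

```text
t 10.5 tcp tray [-63.2 -60.3  35.3] jaw-tray -89.8 F [-1.5 -1.   1.3] w 87.1 q [   5.   25.  -12.  122.    9.   34. -107.]
shift [-0.8 41.3 -0.2] spin 0.004 tilt [-0.001  0.002 -1.   ]
```

Emit:
send_rows(
  deltas=[
    [[0,7,0],0,87],
    [[0,14,0],0,87],
    [[0,21,0],0,87],
    [[0,27,0],0,87],
    [[0,31,0],0,87],
    [[0,35,0],0,87],
    [[0,38,0],0,87],
    [[0,40,0],0,87],
  ],
)

```text
time_s: 11.17
eef_pos: [0.5245, -0.0023, 0.0352]
eef_rot: [[-0.0, 0.998, -0.065], [0.002, -0.065, -0.998], [-1.0, -0.001, -0.002]]
force: [-1.8, -0.5, 1.2]
width: 0.998
```

```bash
python3 go.py -22 -60 .036 90; python3 -c "
from h import *
im,P=look('side','pics/s8.png'); T=toT(P); x,y,z=T[...,0],T[...,1],T[...,2]
m=(z>40)&(z<72)&(x<15)&(x>-140)&(y>-190)&(y<-120);print('front',pc(x[m]))"
```

```text
t 11.17 tcp tray [-22.9 -60.2  35.2] jaw-tray -89.8 F [-1.8 -0.5  1.2] w 86.8 q [   5.   28.  -11.  117.    9.   36. -106.]
shift [-0.8  0.9 -0.2] spin 0.003 tilt [-0.     0.002 -1.   ]
front [-13.4, -13.3, -7.9, 0.9, 1.5]
```

Emit:
send_rows(
  deltas=[
    [[0,1,0],0,87],
    [[0,2,0],0,87],
    [[0,3,0],0,87],
    [[0,4,0],0,87],
    [[0,4,0],0,87],
    [[0,4,0],0,87],
    [[0,4,0],0,87],
    [[0,4,0],0,87],
  ],
)

```text
time_s: 11.88
eef_pos: [0.5264, -0.0023, 0.0349]
eef_rot: [[-0.005, 0.998, -0.066], [0.002, -0.066, -0.998], [-1.0, -0.005, -0.002]]
force: [-7.7, -0.1, 4.4]
width: 0.999
```

```bash
python3 go.py -22 -60 .036 90
```

```text
t 11.88 tcp tray [-21.  -60.1  34.9] jaw-tray -89.8 F [-7.7 -0.1  4.4] w 87.0 q [   5.   28.  -11.  117.    9.   37. -106.]
shift [-1.  -1.  -0.1] spin 0.003 tilt [-0.005  0.002 -1.   ]
```

Emit:
send_rows(
  deltas=[
    [[0,3,0],0,87],
    [[0,4,0],0,87],
    [[0,4,0],0,87],
    [[0,4,0],0,87],
    [[0,2,0],0,87],
    [[0,0,0],0,87],
    [[0,-6,0],0,87],
    [[0,-15,0],0,87],
  ],
)

```text
time_s: 12.55
eef_pos: [0.5128, -0.0011, 0.0354]
eef_rot: [[-0.002, 0.998, -0.066], [0.003, -0.066, -0.998], [-1.0, -0.002, -0.003]]
force: [0.8, 0.4, -1.2]
width: 0.999
```

Emit:
send_rows(
  deltas=[
    [[0,-15,0],0,87],
    [[0,-30,0],0,87],
    [[-10,-45,0],0,87],
    [[-40,-55,0],0,87],
    [[-75,-60,0],0,87],
    [[-110,-60,0],0,87],
    [[-145,-60,0],0,87],
    [[-170,-60,0],0,87],
  ],
)

```text
time_s: 13.22
eef_pos: [0.4539, 0.0027, 0.2089]
eef_rot: [[0.004, 0.998, -0.065], [0.003, -0.065, -0.998], [-1.0, 0.004, -0.003]]
force: [0.3, 1.0, 0.1]
width: 0.997
```

```bash
python3 go.py -22 -60 .036 90; python3 -c "
from h import *
for n in ('side','top'):
    im,P=look(n,f'pics/{n}9.png'); T=toT(P); x,y,z=T[...,0],T[...,1],T[...,2]
    m=(z>20)&(z<64)&(x<15)&(x>-60)&(y>-190)&(y<70);print(n,'front',pc(x[m]),pc(y[m]))
    for k,(w) in dict(cup=(-130,-20,60,170,75,95),pum=(-160,-60,-330,-200,15,35),jt=(0,190,-280,-150,130,155),jr=(0,190,80,220,165,200)).items():
        m=(x>w[0])&(x<w[1])&(y>w[2])&(y<w[3])&(z>w[4])&(z<w[5]); print(k,pc(x[m]),pc(y[m]))
    if n=='side': cv2.imwrite('pics/s9c.png',cv2.resize(im['pixels'][100:300,230:450,::-1],None,fx=3,fy=3))
"
```

```text
t 13.22 tcp tray [-93.7 -60.1 208.9] jaw-tray -89.8 F [0.3 1.  0.1] w 86.7 q [   8.    8.  -15.  117.    2.   55. -102.]
shift [173.1  71.1   0.7] spin 0.004 tilt [ 0.004  0.003 -1.   ]
side front [-28.7, -28.2, -8.7, 1.3, 2.5] [-189.9, -186.5, -69.9, 58.3, 67.9]
cup [-59.9, -59.9, -43.9, -31.6, -31.5] [131.1, 131.3, 140.5, 167.8, 168.7]
pum [-143.7, -139.8, -111.2, -82.8, -80.4] [-309.0, -307.1, -281.4, -250.1, -243.7]
jt [35.2, 35.9, 52.4, 69.1, 70.0] [-263.9, -262.7, -250.0, -229.8, -228.1]
jr [70.3, 71.1, 92.2, 113.2, 115.2] [139.1, 141.3, 155.2, 183.5, 187.4]
top front [-12.8, -12.6, -6.2, 7.1, 8.3] [-189.9, -189.4, -162.8, 62.9, 68.1]
cup [-99.6, -99.4, -66.1, -33.2, -31.5] [133.4, 133.5, 146.5, 168.8, 169.9]
pum [-147.6, -143.8, -114.2, -84.0, -81.1] [-303.9, -301.3, -270.7, -241.5, -237.2]
jt [33.6, 35.7, 51.8, 68.0, 70.2] [-259.8, -259.0, -241.8, -225.5, -224.8]
jr [69.3, 70.3, 90.8, 112.4, 114.4] [143.2, 144.4, 165.2, 186.8, 188.8]
```

View pics/s9c.png

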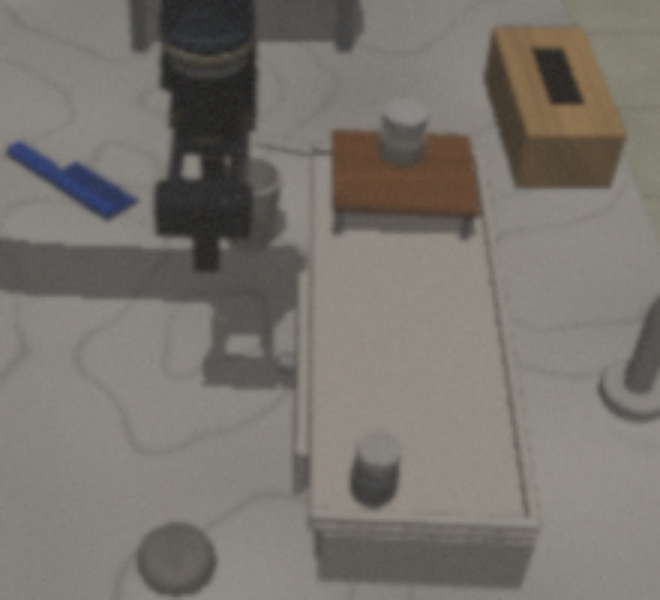

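The drawer is shut (crop x about 300), the tray is empty, and the jars, cup and pumice stand where they were.

```bash
python3 -c "
from workcell import bot
print(bot.sign_off())"
```

```text
the job is handed in; nothing more can be done
None
```

The comb is in the drawer, the drawer is shut, and I handed the job in at about 13 s of robot time.

- **Drawing it out:** I gripped the handle and slid the comb 170 mm along the tray. It ended at tray y −155 to +25 mm, between the drawer sides at −180 and +60 mm, and I let go of it there. The gripper height stayed constant during the slide, so the comb was never lifted.
- **Dropping it in:** I pushed it from behind the spine with both open fingers until it went over the front edge. It landed flat in the drawer, with its top about 34 mm above the counter, well below the tray slab.
- **Shutting the drawer:** I pushed the front with a finger on each side of the knob until it stopped. The force rose to about 8 N in the last reading before I pushed slightly harder and backed off.

**Last checks:**
- The drawer front's outer face is at x ≈ −12.6 mm. That fits a 12 mm front closed against the tray edge, but I took "fully shut" from this and the hard stop, as the joint value cannot be read.
- Both jars and the pumice measured within a few mm of where they began. The cup also looks unmoved, though I measured only part of its rim.
- I did not re-measure the mirror and toothbrush. The gripper never came down near either.
- The arm was clear of everything. No check failed; the two cameras differed by up to about 10 mm in y on the upright objects, in the same way before and after.

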